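Set out the change-over parts on their shadow tiles

TASK

Set out the four machined parts for the change-over: put each one upright on the black shadow tile that carries its own outline, centred on the outline, with the bracket and the soft jaw also turned so that they lie along it (either way round). Set the parts down rather than dropping them, and leave the blue insert box and the micrometer where they are.

Things in the scene. Friction and masses are not known exactly. Their poses are not given: they have to be found in the camera images.
- bracket_c (a point): Centre (18 mm above its underside) of the milled bracket: bare light-grey metal, a flat foot 46 mm (x) by 72 mm (y) by 10 mm high with a 32 mm square boss on its middle up to 36 mm. Grasp it by the boss, above the foot. y is its long axis, z up. About 0.16 kg.
- jaw_c (a point): Centre (17 mm above its underside) of the soft jaw: plain light-grey rectangular block with two bolt holes in its side, 23 mm (x) by 76 mm (y) by 34 mm high, standing on its long edge. y is its long axis, z up. About 0.3 kg.
- white_bush_c (a point): Centre (15 mm above its underside) of the wide flanged bush: white-grey metal, flange 45 mm in diameter at the bottom, 30 mm high, bored. Grasp across x or y, where it takes hold at 32 mm width right down to the surface. z up. About 0.08 kg.
- brass_bush_c (a point): Centre (18 mm above its underside) of the slim flanged bush: yellow brass, flange 34 mm in diameter at the bottom, 36 mm high, bored. Grasp across x or y, where it takes hold at 24 mm width right down to the surface. z up. About 0.08 kg.
- tile_bracket: Black rectangular shadow tile, 62 mm (its x) by 88 mm (its y) by 5 mm thick, fixed to the cart top, with a grey silhouette edged in yellow at its centre: a 46 x 72 mm rectangle with a 32 mm square drawn in it, for the milled bracket. Origin: centre of its underside, so its top face is 5 mm above the origin; z up; the outline's long side runs along y.
- tile_jaw: Black rectangular shadow tile, 62 mm (its x) by 88 mm (its y) by 5 mm thick, fixed to the cart top, with a grey silhouette edged in yellow at its centre: a narrow 23 x 76 mm rectangle with two yellow dots, for the soft jaw. Origin: centre of its underside, so its top face is 5 mm above the origin; z up; the outline's long side runs along y.
- tile_white: Black rectangular shadow tile, 62 mm (its x) by 88 mm (its y) by 5 mm thick, fixed to the cart top, with a grey silhouette edged in yellow at its centre: a large disc 45 mm in diameter with a yellow spot at the middle, for the wide white-grey bush. Origin: centre of its underside, so its top face is 5 mm above the origin; z up; the outline is round, any yaw will do.
- tile_brass: Black rectangular shadow tile, 62 mm (its x) by 88 mm (its y) by 5 mm thick, fixed to the cart top, with a grey silhouette edged in yellow at its centre: a small disc 34 mm in diameter with a yellow spot at the middle, for the slim brass bush. Origin: centre of its underside, so its top face is 5 mm above the origin; z up; the outline is round, any yaw will do.
- blue_box_c (a point): Centre of a bystander: flat shut blue insert box with a pale lid, 62 x 88 x 23 mm, loose. To be left where it is. Behind the row of tiles, as seen from the robot, stand a blue drawer cabinet 165 mm high (its front from x = 0.60 on, y from 0.06 to 0.32) and a machine vice 80 mm high (from x = 0.535 on, y from -0.26 to -0.17): carry parts in front of the cabinet or over these.
- mic_c (a point): Centre of a bystander: micrometer lying flat, 42 mm (x) by 129 mm (y) by 16 mm high, loose. To be left where it is.
There are look-alikes about, which are no part of the job. Leave any yellow look-alike of the part that bears bracket_c alone.

How it is judged:
By the outcome, as a careful person would: the job done as asked, in the order asked, and still so for the second after the job is handed in, with the robot touching nothing.
It also fails if it takes over 120 s, if anything falls off the work surface, if the arm or the gripper's body presses on something with over 40 N, if the wrist force passes 120 N, or if a joint passes its speed limit or range.

ROBOT

A 7-joint arm with a two-finger parallel gripper is mounted at the origin on a cart in front of the work surface, level with it; the furniture and walls round the work are solid. World frame = base frame: x ahead of the robot, y to its left, z up, the work surface at z = 0. Lengths are in m, angles in rad, forces in N, time in s.
With the tool pointing down it reaches from about 0.4 to 0.9 m from the base axis. Payload 5.6 kg.
Tool frame: the origin (TCP) lies midway between the tips of the shut fingers; the grasp point (between the pads) lies 19 mm behind it; z points along the fingers, y is the line along which they close (so a half turn about z gives the same grasp; the last joint's range is limited). The gripper opens to 92 mm and grips with 3 to 60 N. Pads are 20 mm wide; open, the fingers measure 128 mm over their backs; the gripper's body (75 mm by 189 mm) begins 69 mm behind the grasp point.
Start: joints at [-1.338, 0.468, -0.012, 1.603, 0.006, 1.071, -0.056], TCP at [0.177, 0.625, 0.178] pointing down, gripper open.
Joint ranges: [-2.53, 2.53], [-0.31, 2.02], [-1.57, 1.55], [0.28, 2.44], [-1.29, 4.43], [0.15, 1.84], [-2.92, 2.92]. Speed limits (rad/s): [2.57, 2.57, 3.14, 3.14, 3.14, 3.14, 3.14].

INTERFACE

Orientations are given as a unit quaternion [x, y, z, w].
In Python, from rig import manip, vision, order, models gives the robot as it stands.
- The arm moves only by the shell command python3 -m handwheel 'ROWS' [FORCE]. ROWS is JSON, a list of rows, each a list of 7 numbers: the turn, a rotation vector about the world's x, y, z in degrees, then the shift along the world's x, y, z in mm, then the closure, from 0 (fully open) to 1 (shut). In form: [[wx, wy, wz, tx, ty, tz, fingers], ...]. A call has 1 to 12 rows; each row shifts and turns the commanded pose from where the row before left it; what a row does not reach is not made up. A row lasts 1/8 s, in which the tool goes at most 62.5 mm and 10.7 degrees, less where a joint would pass 70% of its speed; a pose out of reach is approached as far as the arm can. A call is refused whole if a number of a shift passes 62.5 or a number of a turn 10.7, either way. A call with a gripper value outside its range is refused whole. The fingers move at their own pace and stop on an object; FORCE is the grip in N (left out, the last holds). Time passes only in rows, so rows that do not move let the fingers close. It gives the time, the measured TCP pose, the force, the opening and the grip force at its end, in the units of the state.
- manip.read_state(): the state, without advancing time (a new reading comes with each control period).
- vision.read_camera(name): name is "scene" or "top"; returns a dict with "color" (384x512x3 uint8, red, green, blue), "range_z" (384x512 float32, m along the optical axis (not along the pixel's ray), 0 where there is no reading), "fx", "fy", "cx", "cy" (pixels), "D" ([k1, k2, p1, p2, k3] as OpenCV has them; the pictures are not rectified), "R" (3x3) and "t" (3): a world point X has camera coordinates R X + t. Camera axes: x right, y down, z forward; pixel columns grow to the right and rows downward; lengths in m; the calibration is good to about 2 mm. A picture is of the moment at which its call begins.
- order.sign_off(): hands the job in; it is judged then, once.
Trained networks look in a picture, given as the dict that the camera call returned (one of the last four; its "shot" number tells which), for a name from the list of things; names that differ only in an ending like _2 or _b are one class to them, and where a whole thing is asked for, a point or a joint stands for the part that bears it (a point fixed in the world has none). Each returns a list of dicts, best first, with "score" (0 to 1); they miss things now and then, are a little off and sometimes report something else, mostly with a low value. They report only what shows in the picture. A call takes as long as a camera call. They do not tell look-alikes from the thing itself.
- models.trace(name, picture): "mask" (384x512 bool, what is visible of it) and "rect" ([left, top, right, bottom] in pixels, round what is visible of it).
- models.place_of(name, picture): "position" ([column, row] in pixels: a listed point, or the origin of a listed thing).
The state is a dict: "t": time; "joints": joint angles; "qd": joint speeds; "tau": joint torques, N m; "ee_pos": TCP position; "tool_rot": TCP orientation; "force": force on the tool from outside, world axes, zero at the start; "wrist_torque": the same for the moment, N m; "finger_gap": finger opening in m; "gripper_force": force on a finger pad.
Only numpy, scipy, OpenCV 4.12 (cv2) and the standard library are available. Lean on these libraries where they do the work, as an engineer would, in place of code of your own. Each camera call takes 0.05 s, during which the arm holds its last target. There are 200 camera calls.

## Working session

There is one attempt and no reset: what is moved stays moved. The work goes in short steps, Python scripts to look and compute and a shell command to move; the robot and the scene stay as the last step left them, time stands still between calls to the robot, and variables do not carry over. Pictures are saved under pics/ and viewed, at most 14 in all, crops included, and the job is handed in when it is done.

```bash
mkdir -p pics; ls
cat > h.py <<'E'
import numpy as np, cv2, json
from rig import manip, vision, order, models
def world(p,u,v,z):
    K=np.array([[p['fx'],0,p['cx']],[0,p['fy'],p['cy']],[0,0,1.]])
    n=cv2.undistortPoints(np.array([[[u,v]]],float),K,np.array(p['D'],float))[0,0]
    R=np.array(p['R']);t=np.array(p['t'])
    d=R.T@np.array([n[0],n[1],1]);o=-R.T@t
    return o+d*(z-o[2])/d[2]
def cloud(p,m):
    K=np.array([[p['fx'],0,p['cx']],[0,p['fy'],p['cy']],[0,0,1.]])
    v,u=np.nonzero(m&(p['range_z']>0)); z=p['range_z'][v,u]
    n=cv2.undistortPoints(np.stack([u,v],1)[:,None].astype(float),K,np.array(p['D'],float))[:,0]
    X=np.c_[n*z[:,None],z]
    return (X-np.array(p['t']))@np.array(p['R'])
E
cat > a.py <<'E'
from h import *
H={'bracket_c':.018,'jaw_c':.017,'white_bush_c':.015,'brass_bush_c':.018,'tile_bracket':0,'tile_jaw':0,'tile_white':0,'tile_brass':0,'blue_box_c':.0115,'mic_c':.008}
for c in ('top','scene'):
    p=vision.read_camera(c); cv2.imwrite(f'pics/{c}1.png',cv2.resize(p['color'][:,:,::-1],(800,600)))
    print(c,-np.array(p['R']).T@p['t'])
    for n,h in H.items():
        for d in models.place_of(n,p)[:4]:
            u,v=d['position'];print(n,round(d['score'],2),np.round([u,v]),np.round(world(p,u,v,h)[:2],4))
s=manip.read_state();print(s['ee_pos'],s['tool_rot'],s['t'])
E
python3 a.py
```

```text
pics
top [3.96474679e-01 5.53130476e-04 9.99064424e-01]
bracket_c 0.96 [185. 255.] [0.392  0.1737]
bracket_c 0.92 [298. 135.] [ 0.6655 -0.0922]
jaw_c 0.65 [349. 223.] [ 0.4572 -0.2024]
white_bush_c 0.72 [387. 222.] [ 0.4561 -0.2906]
brass_bush_c 0.75 [141. 253.] [0.3976 0.275 ]
tile_bracket 0.68 [191. 195.] [0.5317 0.1641]
tile_jaw 0.89 [280. 192.] [ 0.5355 -0.0467]
tile_white 0.85 [143. 200.] [0.5228 0.2764]
tile_brass 0.69 [240. 195.] [0.5289 0.0491]
blue_box_c 0.59 [234. 255.] [0.3891 0.0629]
mic_c 0.8 [282. 241.] [ 0.4204 -0.0484]
scene [0.00114679 0.5175119  0.51747502]
bracket_c 0.85 [231. 173.] [ 0.6649 -0.0776]
bracket_c 0.57 [237. 276.] [0.3859 0.1719]
jaw_c 0.74 [324. 182.] [ 0.4614 -0.1957]
jaw_c 0.66 [188. 247.] [0.5149 0.1805]
white_bush_c 0.74 [347. 170.] [ 0.4543 -0.2881]
white_bush_c 0.64 [190. 252.] [0.5038 0.1852]
brass_bush_c 0.78 [191. 308.] [0.3899 0.2732]
tile_bracket 0.89 [188. 250.] [0.5252 0.1742]
tile_bracket 0.64 [270. 246.] [0.4136 0.055 ]
tile_jaw 0.69 [260. 200.] [ 0.54   -0.0526]
tile_white 0.88 [144. 274.] [0.5327 0.2725]
tile_white 0.29 [189. 308.] [0.4047 0.2668]
tile_white 0.29 [236. 222.] [0.521  0.0445]
tile_brass 0.75 [237. 223.] [0.5169 0.0458]
blue_box_c 0.58 [270. 248.] [0.4007 0.07  ]
blue_box_c 0.54 [190. 309.] [0.3938 0.2732]
mic_c 0.73 [298. 222.] [ 0.4147 -0.0365]
[0.17706899 0.62543342 0.17758868] [1.37495279e-01 9.90502422e-01 1.71280185e-05 2.53514621e-05] 1.1
```

View pics/top1.png

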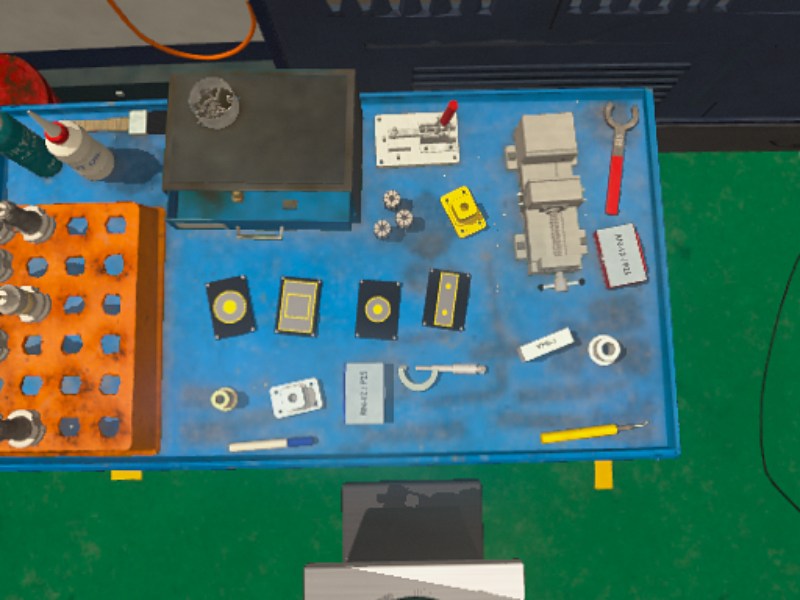

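View pics/scene1.png

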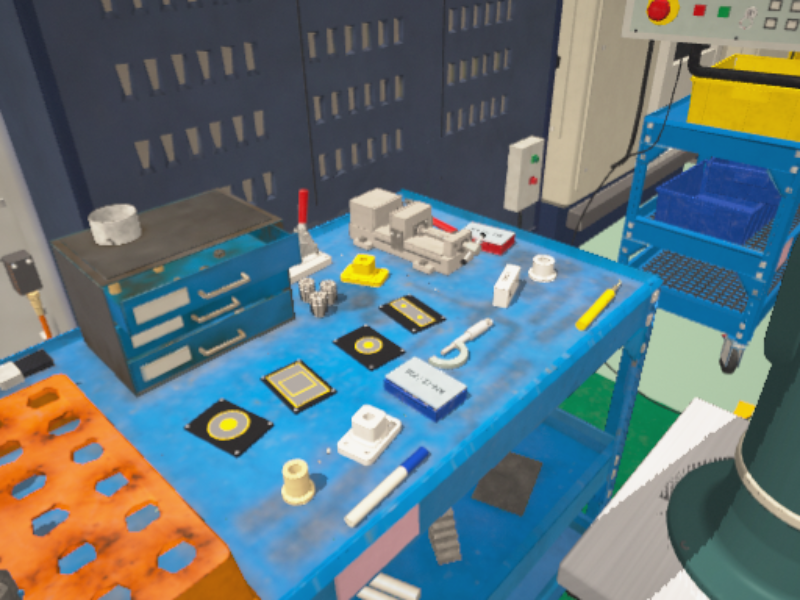

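Both pictures agree. Top view (800x600 pixels): the brass bush is at (223,398), the real bracket at (298,397), the box at (365,392), the micrometer at (440,372), the jaw at (547,345) and the white bush at (605,348). The tiles run white (231,307), bracket (299,306), brass (378,309), jaw (446,299). The yellow look-alike bracket at (463,211) is to be left. Next I'll measure precisely.

```bash
cat > m.py <<'E'
from h import *
def rect(P,name):
    (c,s,a)=cv2.minAreaRect((P[:,:2]*1000).astype(np.float32))
    if s[0]>s[1]: s=s[::-1];a+=90     # a: direction of short side; long dir = a+90
    print(name,'c',np.round(c,1),'size',np.round(s,1),'long dir deg',round((a+90)%180,1),'mean',np.round(P[:,:2].mean(0)*1000,1),'n',len(P))
def planar(p,m,z):
    v,u=np.nonzero(m); return np.array([world(p,a,b,z) for a,b in zip(u,v)])
if __name__=='__main__':
  for c in ('top','scene'):
    p=vision.read_camera(c); print(c)
    hsv=cv2.cvtColor(p['color'],cv2.COLOR_RGB2HSV)
    for n in ('tile_white','tile_bracket','tile_brass','tile_jaw'):
        L=models.trace(n,p)
        if not L: print(n,'none');continue
        m=L[0]['mask']; rect(planar(p,m,.005),n+' mask %.2f'%L[0]['score'])
        y=m&(hsv[...,0]>20)&(hsv[...,0]<35)&(hsv[...,1]>120)&(hsv[...,2]>120); rect(planar(p,y,.005),n+' yellow')
    for n,h,lo in (('bracket_c',.036,.028),('jaw_c',.034,.029),('white_bush_c',.03,.025),('brass_bush_c',.036,.028),('blue_box_c',.023,.018),('mic_c',.016,.006)):
        for L in models.trace(n,p)[:2]:
            m=L['mask'];X=cloud(p,m);Z=np.percentile(X[:,2],[2,50,98]); print(n,round(L['score'],2),np.round(L['rect']),'z',np.round(Z,3))
            rect(X,' all')
            k=X[:,2]>lo
            if k.sum()>5: rect(X[k],' top')
            if n=='bracket_c':rect(X[(X[:,2]>.004)&(X[:,2]<.016)],' foot')
E
python3 m.py
```

```text
top
tile_white mask 0.79 c [530.3 266.9] size [61.1 88.6] long dir deg 11.8 mean [530.2 267.4] n 927
tile_white yellow c [531.3 267.7] size [47.4 50.2] long dir deg 88.8 mean [531.7 266.9] n 144
tile_bracket mask 0.74 c [528.8 164.6] size [62.3 87.4] long dir deg 172.9 mean [528.8 164.3] n 958
tile_bracket yellow c [530.1 164.8] size [50.9 77.5] long dir deg 173.5 mean [531.6 164. ] n 174
tile_brass none
tile_jaw mask 0.90 c [534.1 -58.2] size [61.9 85.6] long dir deg 170.0 mean [533.9 -58.1] n 939
tile_jaw yellow c [535.4 -58.3] size [27.3 80.6] long dir deg 170.5 mean [536.5 -58.3] n 113
bracket_c 0.58 [170. 240. 207. 267.] z [-0.002  0.011  0.038]
 all c [393.8 167.3] size [50.2 73.8] long dir deg 100.2 mean [393.5 165.4] n 655
 top c [393.1 167. ] size [30.8 31.3] long dir deg 102.6 mean [393.2 166.9] n 169
 foot c [393.1 167.2] size [46.2 72.5] long dir deg 102.1 mean [393.4 164.7] n 416
bracket_c 0.57 [282. 120. 312. 153.] z [0.001 0.012 0.039]
 all c [668.3 -87.7] size [46.9 72.2] long dir deg 24.3 mean [664.5 -86.7] n 582
 top c [667.6 -87.7] size [31.2 31.4] long dir deg 23.
[... 3364 characters left out ...]
31.7 -53.6] n 566
brass_bush_c 0.75 [180. 294. 200. 325.] z [-0.     0.021  0.035]
 all c [395.5 272.6] size [32.9 40. ] long dir deg 153.3 mean [388.3 276.7] n 468
 top c [392.  274.8] size [24.2 24.5] long dir deg 168.4 mean [391.5 275.1] n 166
blue_box_c 0.83 [246. 226. 299. 269.] z [-0.     0.02   0.023]
 all c [408.6  59.5] size [ 79.9 114.9] long dir deg 175.3 mean [392.6  74.2] n 1316
 top c [398.   69.4] size [60.9 89.9] long dir deg 178.6 mean [396.   69.5] n 904
mic_c 0.68 [273. 204. 315. 234.] z [-0.003  0.008  0.014]
 all c [426.5 -52.8] size [ 39.8 142.6] long dir deg 99.9 mean [422.5 -34.6] n 424
 top c [419.  -44.6] size [ 36.4 127.3] long dir deg 92.4 mean [421.9 -38.2] n 280
```

```bash
cat > b.py <<'E'
from h import *; from m import rect,planar
p=vision.read_camera('top'); hsv=cv2.cvtColor(p['color'],cv2.COLOR_RGB2HSV)
y=(hsv[...,0]>20)&(hsv[...,0]<35)&(hsv[...,1]>120)&(hsv[...,2]>120)
for n,u,v in (('w',147,196),('br',191,196),('brass',241,198),('jaw',285,191)):
    r=np.zeros(y.shape,bool);r[v-28:v+28,u-21:u+22]=1
    rect(planar(p,r&y,.005),n+' yellow')
    k=r&(p['color'].max(2)<75); k=cv2.morphologyEx(k.astype(np.uint8),cv2.MORPH_OPEN,np.ones((3,3)))
    rect(planar(p,k>0,.005),n+' dark')
X=np.r_[cloud(p,np.ones(y.shape,bool)),cloud(vision.read_camera('scene'),np.ones(y.shape,bool))]
print('y cols',[round(.66-.06*j,2) for j in range(18)])
for i in range(11):
    x0=.2+.06*i; print('%.2f'%x0,[int(1000*np.percentile(s[:,2],99)) if len(s:=X[(X[:,0]>x0)&(X[:,0]<x0+.06)&(X[:,1]<.69-.06*j)&(X[:,1]>.63-.06*j)])>3 else -99 for j in range(18)])
E
python3 b.py
```

```text
w yellow c [531.3 267.8] size [47.8 49.6] long dir deg 44.6 mean [531.6 267.1] n 143
w dark c [531.4 266.5] size [59.9 85.3] long dir deg 10.5 mean [531.6 265.7] n 457
br yellow c [530.1 164.8] size [50.9 77.5] long dir deg 173.5 mean [531.5 164.1] n 172Traceback (most recent call last):
  File "b.py", line 8, in <module>
    rect(planar(p,k>0,.005),n+' dark')
    ~~~~^^^^^^^^^^^^^^^^^^^^^^^^^^^^^^
  File "m.py", line 3, in rect
    (c,s,a)=cv2.minAreaRect((P[:,:2]*1000).astype(np.float32))
                             ~^^^^^^
IndexError: too many indices for array: array is 1-dimensional, but 2 were indexed
```

```bash
sed -i 's/; k=cv2.morph.*$//' b.py; python3 b.py
```

```text
w yellow c [531.3 267.8] size [47.8 49.6] long dir deg 44.6 mean [531.6 267.1] n 143
w dark c [531.3 266.2] size [60.2 85.5] long dir deg 11.3 mean [531.3 265.7] n 499
br yellow c [530.1 164.8] size [50.9 77.5] long dir deg 173.5 mean [531.7 164. ] n 173
br dark c [530.9 163.2] size [59.9 83.8] long dir deg 173.4 mean [538.9 157.3] n 112
brass yellow c [522.8  44.3] size [35.1 35.3] long dir deg 178.7 mean [523.1  44.7] n 89
brass dark c [525.5  44.1] size [60.7 78.6] long dir deg 174.5 mean [528.4  43.2] n 577
jaw yellow c [535.4 -58.3] size [27.3 80.6] long dir deg 170.5 mean [536.5 -58.3] n 113
jaw dark c [535.6 -58.3] size [61.4 85.6] long dir deg 170.5 mean [534.8 -58.7] n 487
y cols [0.66, 0.6, 0.54, 0.48, 0.42, 0.36, 0.3, 0.24, 0.18, 0.12, 0.06, 0.0, -0.06, -0.12, -0.18, -0.24, -0.3, -0.36]
0.20 [-99, -99, -99, -846, -843, -842, -841, -842, -843, -843, -844, -844, -842, -843, -840, -843, -845, -842]
0.26 [-99, 15, 16, 15, 16, 15, 14, 15, 15, 15, 15, 16, 16, 16, 16, 16, 17, 17]
0.32 [-99, 78, 163, 96, 78, 75, 4, 13, 34, 21, 25, 2, 2, 2, 14, 16, 16, 17]
0.38 [-99, 78, 94, 78, 78, 76, 35, 36, 37, 22, 25, 11, 15, 14, 3, 2, 24, 18]
0.44 [-99, 84, 91, 77, 78, 76, 5, 5, 7, 7, 21, 6, 6, 3, 36, 35, 31, 18]
0.50 [-99, 76, 157, 95, 78, 77, 7, 8, 8, 8, 8, 7, 8, 3, 38, 61, 24, 23]
0.56 [-99, 96, 103, 79, 78, 76, 6, 135, 150, 158, 156, 4, 7, 4, 60, 61, 26, 25]
0.62 [-99, 100, 167, 97, 79, 77, 166, 168, 168, 168, 167, 36, 37, 37, 78, 80, 25, 23]
0.68 [4, 4, 4, 113, 7, 22, 169, 169, 170, 170, 168, 35, 33, 35, 79, 80, 11, 19]
0.74 [8, 106, 153, 197, 3, 2, 195, 197, 169, 169, 169, 53, 129, 4, 81, 81, 10, 20]
0.80 [19, 18, 18, 18, 17, 17, 168, 197, 169, 169, 168, 30, 34, 15, 15, 16, 15, 21]
```

```bash
python3 -m handwheel '[[0,0,2.6,36,-59,0,0.3],[0,0,2.6,36,-59,0,0.3],[0,0,2.6,36,-59,0,0.3],[0,0,2.6,36,-59,0,0.3],[0,0,2.6,36,-59,0,0.3],[0,0,2.8,37,-60,-20,0.3],[0,0,0,0,0,-50,0.3],[0,0,0,0,0,-40,0.3],[0,0,0,0,0,0,0.3]]' 25
```

```text
t: 3.48
ee_pos: [0.3698, 0.3058, 0.0686]
tool_rot: [0.0, 1.0, -0.002, -0.002]
force: [-0.1, -0.0, 0.1]
finger_gap: 0.0645
gripper_force: 0.0
```

```bash
python3 -m handwheel '[[0,0,0,12.3,-18,0,0.3],[0,0,0,12.3,-18,0,0.3],[0,0,0,0,0,0,0.3]]'
python3 - <<'E'
from h import *
p=vision.read_camera('top'); cv2.imwrite('pics/t2.png',cv2.resize(p['color'][200:300,100:230,::-1],(780,600),interpolation=cv2.INTER_CUBIC)); print(manip.read_state()['ee_pos'])
E
```

```text
t: 3.85
ee_pos: [0.3977, 0.2714, 0.0723]
tool_rot: [0.001, 1.0, 0.001, 0.001]
force: [-0.6, -0.1, 0.9]
finger_gap: 0.0641
gripper_force: 0.0
[0.39683977 0.27229292 0.07202688]
```

View pics/t2.png

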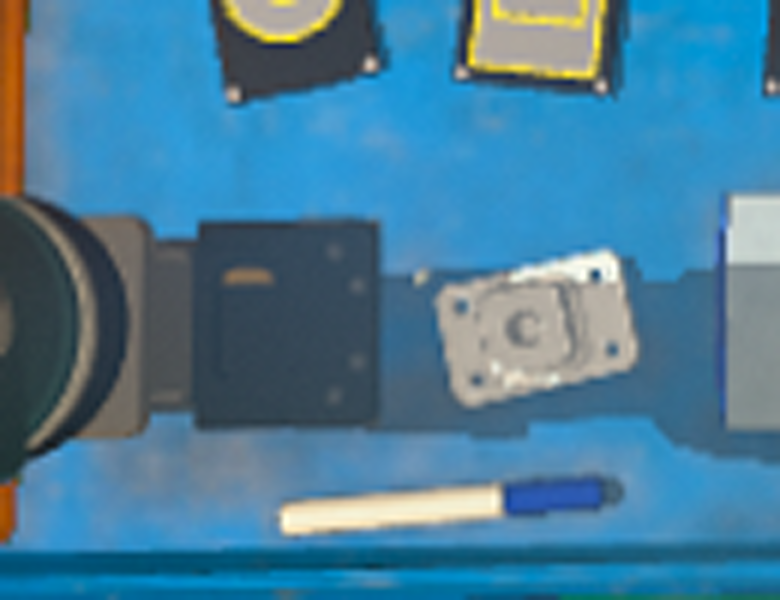

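The crop shows the gripper body (400,325) over the hidden bush, with the bracket at (535,330) clear beside it. Lowering now.

```bash
python3 -m handwheel '[[0,0,0,-2.5,-1.5,-20,0.3],[0,0,0,0,0,-22,0.3],[0,0,0,0,0,-22,0.3],[0,0,0,0,0,0,0.3],[0,0,0,0,0,0,0.9],[0,0,0,0,0,0,0.9],[0,0,0,0,0,0,0.9],[0,0,0,0,0,0,0.9]]'
```

```text
t: 4.9
ee_pos: [0.3937, 0.2702, 0.0069]
tool_rot: [0.0, 1.0, 0.0, 0.0]
force: [0.2, -0.3, -0.7]
finger_gap: 0.0262
gripper_force: 0.0
```

```bash
python3 -m handwheel '[[0,0,0,0,0,0,1],[0,0,0,0,0,0,1],[0,0,0,0,0,0,1]]' 25; python3 -c "
from h import *
print(np.mean([manip.read_state()['ee_pos'] for _ in range(20)],0))"
```

```text
t: 5.28
ee_pos: [0.3935, 0.27, 0.0065]
tool_rot: [0.0, 1.0, -0.0, -0.0]
force: [-0.3, 0.3, -0.0]
finger_gap: 0.0006
gripper_force: 0.0
[0.39346646 0.2699666  0.00650018]
```

Run:
```python
from h import *
p=vision.read_camera('scene'); cv2.imwrite('pics/s3.png',cv2.resize(p['color'][200:350,100:300,::-1],(800,600),interpolation=cv2.INTER_CUBIC))
```

```text
(no output)
```

View pics/s3.png

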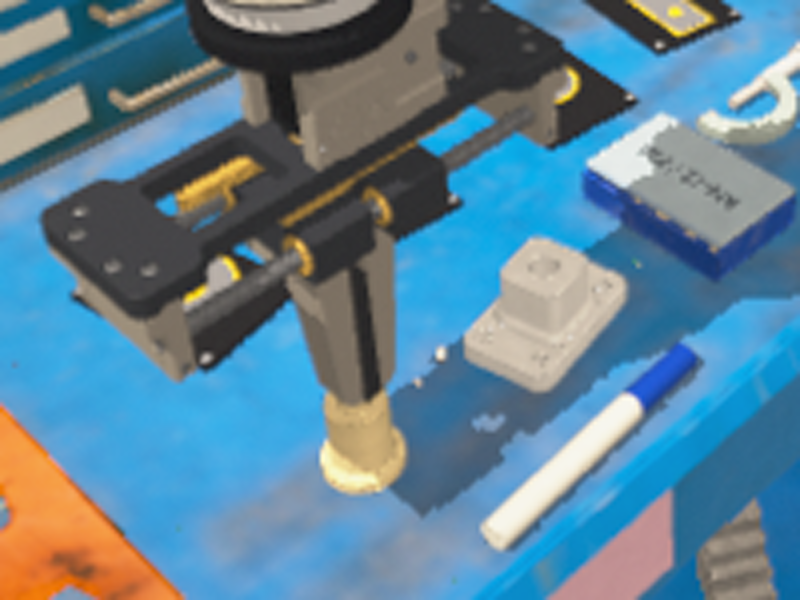

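The crop shows the shut fingers (355,370) standing behind the bush at (362,445), which is still upright. It slid out of the fingers on the robot's side, so I'll re-measure it.

```bash
python3 - <<'E'
from h import *; from m import rect
p=vision.read_camera('scene')
for L in models.trace('brass_bush_c',p)[:2]:
    X=cloud(p,L['mask']);print(L['score'],L['rect'],np.percentile(X[:,2],[2,50,98])); rect(X,'all');k=X[:,2]>.026;rect(X[k],'top') if k.sum()>5 else 0
    k=X[:,2]<.006; rect(X[k],'bottom')
d=models.place_of('brass_bush_c',p)[0];print(d['score'],d['position'],world(p,*d['position'],.018))
# fingertip check: project TCP
K=np.array([[p['fx'],0,p['cx']],[0,p['fy'],p['cy']],[0,0,1.]])
for q in ([.3935,.27,.0065],[.3935,.27,.0365]):print(cv2.projectPoints(np.array([q]),cv2.Rodrigues(np.array(p['R']))[0],np.array(p['t']),K,np.array(p['D'],float))[0].ravel())
E
python3 -m handwheel '[[0,0,0,0,0,60,0.3],[0,0,0,62,-40,30,0.3],[0,0,0,40,-40,0,0.3],[0,0,0,0,0,0,0.3]]'
python3 - <<'E'
from h import *; from m import rect
p=vision.read_camera('top')
for L in models.trace('brass_bush_c',p)[:2]:
    X=cloud(p,L['mask']);print(L['score'],L['rect'],np.percentile(X[:,2],[2,50,98]));k=X[:,2]>.028;rect(X[k],'top') if k.sum()>5 else 0
    rect(X,'all')
cv2.imwrite('pics/t4.png',cv2.resize(p['color'][200:300,100:230,::-1],(780,600),interpolation=cv2.INTER_CUBIC))
E
```

```text
0.86 [177.8, 299.9, 199.7, 327.2] [-0.00116052  0.01682427  0.04251245]
all c [398.5 271.1] size [33.3 47.3] long dir deg 151.6 mean [386.3 278. ] n 428
top c [389.  276.7] size [18.1 24.7] long dir deg 52.3 mean [386.8 277.9] n 136
bottom c [398.5 271.1] size [33.3 47.3] long dir deg 151.6 mean [386.1 277.4] n 130
0.47 [245.4, 228.4, 301.1, 270.1] [-0.00142149  0.02033823  0.02256536]
all c [409.6  56.3] size [ 88.2 112.8] long dir deg 178.6 mean [393.   72.9] n 1350
bottom c [409.8  54.8] size [ 85.4 112.3] long dir deg 179.2 mean [393.8  73.9] n 192
0.85 [190.0, 309.3] [0.38860958 0.27592852 0.018     ]
[191.71367897 310.47438926]
[189.78581485 297.58772982]
t: 5.98
ee_pos: [0.4854, 0.1946, 0.0906]
tool_rot: [0.004, 1.0, -0.001, 0.001]
force: [-0.1, 0.7, 0.3]
finger_gap: 0.0385
gripper_force: 0.0
0.33 [332.1, 211.3, 364.6, 234.6] [-0.00163309  0.03331735  0.03712417]
top c [ 461.7 -199.9] size [21.7 76.1] long dir deg 110.2 mean [ 461.5 -199.4] n 328
all c [ 462.9 -204.2] size [24.8 87.1] long dir deg 109.2 mean [ 460.5 -197.4] n 376
```

View pics/t4.png

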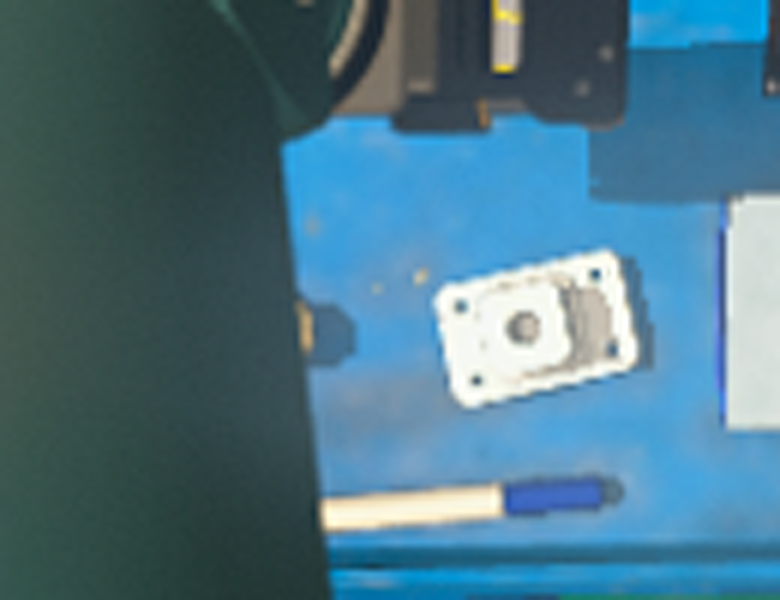

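The brass bush is now hidden under the arm; only its edge shows at (303,325). I'll move away for a clear look.

```bash
python3 -m handwheel '[[0,0,0,0,-50,20,0.3],[0,0,0,0,-50,20,0.3],[0,0,0,0,-50,0,0.3],[0,0,0,0,-50,0,0.3],[0,0,0,0,0,0,0.3]]'
cat > c.py <<'E'
from h import *; from m import rect
import sys
n,lo=sys.argv[1],float(sys.argv[2])
for c in ('top','scene'):
    p=vision.read_camera(c)
    for L in models.trace(n,p)[:2]:
        X=cloud(p,L['mask']);print(c,round(L['score'],2),np.round(L['rect']),np.round(np.percentile(X[:,2],[2,50,98]),3));k=(X[:,2]>lo)&(X[:,2]<.06);rect(X[k],'top') if k.sum()>5 else 0
        rect(X,'all')
    if len(sys.argv)>3:
        a=[int(k) for k in sys.argv[3:7]] if c=='top' else [int(k) for k in sys.argv[7:11]]
        if a: I=p['color'][a[1]:a[3],a[0]:a[2],::-1]; cv2.imwrite(f'pics/{c}_{p["shot"]}.png',cv2.resize(I,None,fx=6,fy=6,interpolation=cv2.INTER_CUBIC)); print(p['shot'])
E
python3 c.py brass_bush_c .028 115 220 215 290
```

```text
t: 6.7
ee_pos: [0.4812, -0.0036, 0.1299]
tool_rot: [0.002, 1.0, -0.0, -0.0]
force: [0.2, 0.7, 0.3]
finger_gap: 0.0645
gripper_force: 0.0
top 0.44 [134. 245. 152. 266.] [-0.001  0.025  0.038]
top c [394.3 270.5] size [24.5 25.6] long dir deg 130.5 mean [394.6 270.4] n 91
all c [392.1 271.7] size [31.1 34.7] long dir deg 138.1 mean [393.6 268.2] n 194
12
scene 0.59 [177. 295. 198. 324.] [-0.002  0.019  0.036]
top c [393.2 273.6] size [25.9 26.3] long dir deg 84.6 mean [391.8 274.8] n 178
all c [406.9 264.1] size [33.5 69.8] long dir deg 143.0 mean [390.1 275.9] n 521
```

The bush hasn't moved at all, and in the scene crop the fingertips appeared to end at the bush's top (z about 0.036), although the reported TCP z was 0.0065. I'll check the true tip height against depth.

Run:
```python
from h import *
p=vision.read_camera('scene'); e=np.mean([manip.read_state()['ee_pos'] for _ in range(10)],0); print(e, manip.read_state()['joints'])
X=cloud(p,np.ones((384,512),bool))
k=(abs(X[:,0]-e[0])<.06)&(abs(X[:,1]-e[1])<.09)&(X[:,2]>.06)&(X[:,2]<.4);Y=X[k]
for z in np.arange(.06,.3,.01):
    s=Y[(Y[:,2]>z)&(Y[:,2]<=z+.01)]
    if len(s)>3: print(round(z,2),len(s),'x',np.round(np.percentile(s[:,0],[2,98]),3),'y',np.round(np.percentile(s[:,1],[2,98]),3))
cv2.imwrite('pics/s5.png',cv2.resize(p['color'][80:260,150:390,::-1],(800,600)))
```

```text
[0.48187125 0.00080808 0.12984801] [-0.2682855   0.24488685  0.22729822  2.06189793 -0.07406819  0.84275244
  1.57617009]
0.16 38 x [0.471 0.492] y [-0.038  0.046]
0.17 108 x [0.471 0.493] y [-0.042  0.049]
0.18 114 x [0.471 0.492] y [-0.041  0.05 ]
0.19 120 x [0.47  0.491] y [-0.042  0.05 ]
0.2 121 x [0.47  0.491] y [-0.042  0.051]
0.21 131 x [0.47  0.491] y [-0.044  0.052]
0.22 145 x [0.47  0.492] y [-0.044  0.053]
0.23 123 x [0.469 0.493] y [-0.048  0.053]
0.24 90 x [0.468 0.489] y [-0.047  0.054]
0.25 199 x [0.45  0.508] y [-0.081  0.089]
0.26 454 x [0.449 0.507] y [-0.079  0.09 ]
0.27 484 x [0.449 0.497] y [-0.08   0.089]
0.28 260 x [0.45  0.498] y [-0.085  0.089]
0.29 783 x [0.45  0.505] y [-0.086  0.089]
```

View pics/s5.png

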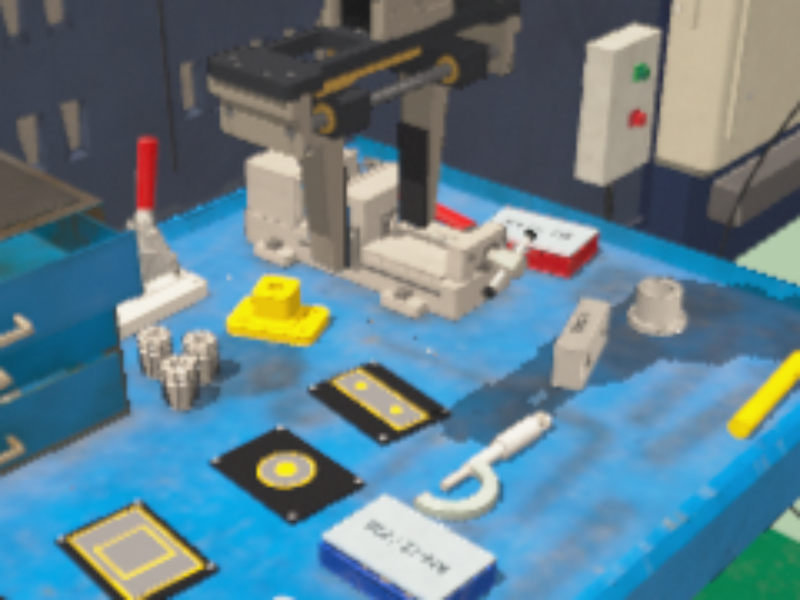

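Scene crop: the open fingers end at (325,265) and (415,225), and depth puts the tips at z of about 0.163 while the state says 0.130. The reported TCP is therefore about 33 mm too low, with x and y agreeing. I'll refine this offset and use it from here on.

```bash
python3 - <<'E'
from h import *
for i in range(2):
    p=vision.read_camera('scene'); e=np.array(manip.read_state()['ee_pos'])
    X=cloud(p,np.ones((384,512),bool))
    k=(abs(X[:,0]-.481)<.014)&(abs(X[:,1]-.003)<.06)&(X[:,2]>.13)&(X[:,2]<.4);Y=X[k]
    for s in (Y[Y[:,1]>.003],Y[Y[:,1]<.003]): print(e[2],np.round(np.sort(s[:,2])[[0,3,6,10,15]],4))
E
python3 -m handwheel '[[0,0,0,-29,60,0,0.3],[0,0,0,-29,60,0,0.3],[0,0,0,-29,60,0,0.3],[0,0,0,0,60,0,0.3],[0,0,0,0,30,0,0.3],[0,0,0,0,0,0,0.3]]' 25
```

```text
0.12989420119277587 [0.1644 0.1662 0.1679 0.1693 0.1703]
0.12989420119277587 [0.1647 0.1657 0.1669 0.1672 0.1681]
0.1298874868509381 [0.1656 0.1659 0.1672 0.1688 0.1702]
0.1298874868509381 [0.1641 0.1655 0.1664 0.1673 0.1684]
t: 7.8
ee_pos: [0.3996, 0.2603, 0.1299]
tool_rot: [-0.003, 1.0, 0.0, -0.0]
force: [0.7, -0.6, 0.2]
finger_gap: 0.0641
gripper_force: 0.0
```

```bash
python3 -m handwheel '[[0,0,0,-5.5,10,-50,0.3],[0,0,0,0,0,-50,0.3],[0,0,0,0,0,-30,0.3],[0,0,0,0,0,-12,0.3],[0,0,0,0,0,-10,0.3],[0,0,0,0,0,0,0.3]]'
```

```text
t: 8.55
ee_pos: [0.3953, 0.2673, -0.0217]
tool_rot: [0.0, 1.0, 0.0, 0.0]
force: [-0.3, -0.2, 0.5]
finger_gap: 0.0642
gripper_force: 0.0
```

```bash
python3 -m handwheel '[[0,0,0,0,3,-4,0.3],[0,0,0,0,0,0,0.9],[0,0,0,0,0,0,0.9],[0,0,0,0,0,0,0.9],[0,0,0,0,0,0,0.9],[0,0,0,0,0,0,0.9],[0,0,0,0,0,0,0.9]]'; python3 -c "
from h import *
print(np.mean([manip.read_state()['ee_pos'] for _ in range(10)],0))"
```

```text
t: 9.43
ee_pos: [0.3951, 0.2705, -0.0258]
tool_rot: [0.0, 1.0, 0.0, 0.0]
force: [-0.9, 0.2, 0.9]
finger_gap: 0.0238
gripper_force: 25.0
[ 0.39514507  0.27054585 -0.02582101]
```

```bash
python3 -m handwheel '[[0,0,0,0,0,20,0.9],[0,0,0,0,0,45,0.9],[0,0,0,18,-38,0,0.9],[0,0,0,22,-38,0,0.9],[0,0,0,22,-38,0,0.9],[0,0,0,22,-38,0,0.9],[0,0,0,22,-38,0,0.9],[0,0,0,22,-36,0,0.9],[0,0,0,0,0,0,0.9]]'; python3 -c "
from h import *
print(np.mean([manip.read_state()['ee_pos'] for _ in range(10)],0))"
```

```text
t: 10.55
ee_pos: [0.5243, 0.0406, 0.0389]
tool_rot: [0.003, 1.0, -0.001, 0.0]
force: [-0.5, 0.7, -0.6]
finger_gap: 0.0242
gripper_force: 25.0
[0.52430603 0.04057099 0.03893933]
```

```bash
python3 -m handwheel '[[0,0,0,0,2,-20,0.9],[0,0,0,0,0,-25,0.9],[0,0,0,0,0,0,0.9],[0,0,0,0,0,0,0.9]]'; python3 -c "
from h import *
print(np.mean([manip.read_state()['ee_pos'] for _ in range(10)],0))"
```

```text
t: 11.05
ee_pos: [0.5231, 0.047, -0.0054]
tool_rot: [-0.0, 1.0, 0.0, 0.0]
force: [0.6, -0.3, -0.3]
finger_gap: 0.0246
gripper_force: 25.0
[ 0.52307417  0.04700712 -0.00544365]
```

```bash
python3 -m handwheel '[[0,0,0,0.6,-2.5,-9,0.9],[0,0,0,0,0,-4,0.9],[0,0,0,0,0,-1.5,0.9],[0,0,0,0,0,-0.6,0.9],[0,0,0,0,0,0,0.9]]'; python3 -c "
from h import *
s=[manip.read_state() for _ in range(10)];print(np.mean([k['ee_pos'] for k in s],0),np.mean([k['force'] for k in s],0))"
```

```text
t: 11.68
ee_pos: [0.5236, 0.0439, -0.0208]
tool_rot: [0.0, 1.0, 0.0, -0.0]
force: [-1.1, -0.4, 3.3]
finger_gap: 0.0242
gripper_force: 25.0
[ 0.52356179  0.04385887 -0.02081428] [-1.05943511 -0.39780403  3.31582504]
```

```bash
python3 -m handwheel '[[0,0,0,0,0,0,0.45],[0,0,0,0,0,0,0.45],[0,0,0,0,0,0,0.45],[0,0,0,0,0,35,0.4],[0,0,0,0,0,50,0.3],[0,0,-9.7,-26,0,0,0.3],[0,0,-9.7,-26,0,0,0.3],[0,0,-9.7,-26,20,0,0.3],[0,0,-9.7,-26,30,0,0.3],[0,0,-9.7,-26,30,0,0.3],[0,0,-9.7,0,43,0,0.3],[0,0,-9.7,0,0,0,0.3]]'
python3 -m handwheel '[[0,0,-9.7,0,0,0,0.3],[0,0,0,0,0,0,0.3],[0,0,0,0,0,0,0.3]]'
cat > st.py <<'E'
from h import *
s=[manip.read_state() for _ in range(10)];q=np.array(s[-1]['tool_rot']);print(np.round(1000*np.mean([k['ee_pos'] for k in s],0),1),'F',np.round(np.mean([k['force'] for k in s],0),1),'closing deg',round(np.degrees(2*np.arctan2(q[1],q[0]))-90,1)%180)
E
python3 st.py; python3 c.py brass_bush_c .028
```

```text
t: 13.18
ee_pos: [0.3935, 0.1702, 0.0642]
tool_rot: [0.559, 0.83, 0.001, 0.0]
force: [-0.1, -0.7, 0.1]
finger_gap: 0.064
gripper_force: 0.0
t: 13.55
ee_pos: [0.3936, 0.1669, 0.064]
tool_rot: [0.626, 0.78, 0.0, 0.0]
force: [0.2, -0.6, 0.0]
finger_gap: 0.0646
gripper_force: 0.0
[393.6 166.9  64. ] F [ 0.2 -0.6  0. ] closing deg 12.6
top 0.61 [235. 189. 248. 205.] [0.005 0.034 0.044]
top c [521.   43.9] size [22.8 25.2] long dir deg 178.3 mean [520.5  43.7] n 85
all c [520.9  44.1] size [30.5 32.5] long dir deg 179.2 mean [519.1  43.3] n 160
scene 0.58 [227. 205. 244. 227.] [0.006 0.024 0.041]
top c [519.   48.7] size [22.7 25.7] long dir deg 169.7 mean [518.1  49.6] n 102
all c [518.4  48.8] size [27.1 28.5] long dir deg 46.8 mean [515.9  51.4] n 233
```

```bash
python3 -m handwheel '[[0,0,0,0,0,-40,0.3],[0,0,0,0,0,-32,0.3],[0,0,0,0,0,-8,0.3],[0,0,0,-0.5,0,-4,0.3],[0,0,0,0,0,0,0.3]]'; python3 st.py
```

```text
t: 14.38
ee_pos: [0.3937, 0.1671, -0.0194]
tool_rot: [0.627, 0.779, 0.001, 0.0]
force: [0.1, -0.6, -0.3]
finger_gap: 0.0644
gripper_force: 0.0
[393.7 167.1 -19.4] F [ 0.1 -0.6 -0.3] closing deg 12.4
```

```bash
python3 -m handwheel '[[0,0,0,0,0,0,0.8],[0,0,0,0,0,0,0.8],[0,0,0,0,0,0,0.8],[0,0,0,0,0,0,0.8],[0,0,0,0,0,0,0.8]]' 35; python3 st.py
```

```text
t: 15.0
ee_pos: [0.3934, 0.1671, -0.0198]
tool_rot: [0.627, 0.779, 0.0, 0.0]
force: [-0.6, 0.6, 3.4]
finger_gap: 0.0307
gripper_force: 35.0
[393.4 167.1 -19.8] F [-0.6  0.6  3.4] closing deg 12.4
```

```bash
python3 -m handwheel '[[0,0,0,0,0,20,0.8],[0,0,0,0,0,40,0.8],[0,0,10.1,10,0,0,0.8],[0,0,10.1,10,0,0,0.8],[0,0,10.1,10,0,0,0.8],[0,0,10.1,10,0,0,0.8],[0,0,10.1,10,0,0,0.8],[0,0,10.1,17,0,0,0.8],[0,0,10.1,30,-2.5,0,0.8],[0,0,0,40,0,0,0.8],[0,0,0,0,0,0,0.8],[0,0,0,0,0,0,0.8]]'; python3 st.py
```

```text
t: 16.5
ee_pos: [0.5285, 0.1641, 0.0391]
tool_rot: [0.06, 0.998, -0.0, -0.001]
force: [-0.5, -0.8, -2.6]
finger_gap: 0.0303
gripper_force: 35.0
[528.5 164.1  39.1] F [-0.5 -0.8 -2.6] closing deg 83.1
```

```bash
python3 -m handwheel '[[0,0,0,1.7,0.4,-25,0.8],[0,0,0,0,0,-18,0.8],[0,0,0,0,0,-7,0.8],[0,0,0,0,0,-2,0.8],[0,0,0,0,0,-1,0.8],[0,0,0,0,0,-0.7,0.8],[0,0,0,0,0,0,0.8]]'; python3 st.py
```

```text
t: 17.38
ee_pos: [0.5321, 0.1649, -0.0134]
tool_rot: [0.06, 0.998, 0.0, 0.0]
force: [-0.4, -0.5, -1.8]
finger_gap: 0.0303
gripper_force: 35.0
[532.1 164.9 -13.4] F [-0.4 -0.5 -1.8] closing deg 83.1
```

```bash
python3 -m handwheel '[[0,0,0,-1.5,-0.3,0,0.8],[0,0,0,0,0,-1,0.8],[0,0,0,0,0,-0.7,0.8],[0,0,0,0,0,0,0.8]]'; python3 st.py
```

```text
t: 17.88
ee_pos: [0.5303, 0.1645, -0.0148]
tool_rot: [0.06, 0.998, 0.0, -0.0]
force: [-2.2, 0.4, 6.3]
finger_gap: 0.0309
gripper_force: 35.0
[530.3 164.5 -14.8] F [-2.2  0.4  6.3] closing deg 83.1
```

```bash
python3 -m handwheel '[[0,0,0,0,0,0,0.4],[0,0,0,0,0,0,0.4],[0,0,0,0,0,0,0.4],[0,0,0,0,0,35,0.4],[0,0,0,0,0,50,0.3],[0,0,0,-30,-20,0,0.3],[0,0,0,-38,-50,0,0.3],[0,0,-9,0,-50,0,0.3],[0,0,-9,0,-50,0,0.3],[0,0,-9,0,-50,0,0.3],[0,0,-9,0,-50,0,0.3],[0,0,-9,0,-50,0,0.3]]'
python3 -m handwheel '[[0,0,-9,0,-45,0,0.3],[0,0,-8.9,0,0,0,0.3],[0,0,0,0,0,0,0.3],[0,0,0,0,0,0,0.3]]'; python3 st.py
python3 c.py bracket_c .035 125 160 255 260; python3 c.py jaw_c .029
```

```text
t: 19.38
ee_pos: [0.4626, -0.1568, 0.0698]
tool_rot: [0.44, 0.898, 0.0, 0.0]
force: [0.8, -0.2, -0.5]
finger_gap: 0.0643
gripper_force: 0.0
t: 19.88
ee_pos: [0.4626, -0.1994, 0.0695]
tool_rot: [0.571, 0.821, 0.0, -0.0]
force: [-0.1, -0.2, -0.1]
finger_gap: 0.0643
gripper_force: 0.0
[ 462.6 -199.4   69.5] F [-0.1 -0.2 -0.1] closing deg 20.4
top 0.65 [282. 125. 314. 154.] [0.001 0.011 0.038]
top c [667.9 -87.5] size [30.6 30.7] long dir deg 24.2 mean [667.6 -86.9] n 98
all c [668.  -86.9] size [44.9 74.1] long dir deg 25.6 mean [664.4 -86.4] n 555
top 0.64 [178. 181. 201. 210.] [0.006 0.016 0.043]
top c [529.8 164.7] size [30.9 31.7] long dir deg 83.9 mean [529.8 164.2] n 166
all c [529.6 164.1] size [46.9 73. ] long dir deg 174.8 mean [528.2 162.6] n 624
19
scene 0.95 [218. 165. 250. 184.] [-0.002  0.009  0.035]
top c [667.3 -81.8] size [21.4 24.5] long dir deg 19.0 mean [666.3 -81.8] n 12
all c [671.8 -95.1] size [70.3 74.1] long dir deg 25.7 mean [660.2 -79.7] n 433
scene 0.76 [174. 230. 209. 260.] [0.006 0.016 0.04 ]
top c [529.5 166.3] size [31.3 31.3] long dir deg 174.0 mean [528.1 167.7] n 165
all c [546.  162.8] size [ 50.7 110.5] long dir deg 165.4 mean [519.7 172.1] n 693
top 0.69 [335. 215. 356. 233.] [0.017 0.033 0.037]
top c [ 457.3 -188. ] size [20.9 50.6] long dir deg 111.6 mean [ 457.1 -187. ] n 200
all c [ 456.8 -187.9] size [21.8 50.8] long dir deg 110.4 mean [ 456.7 -185.7] n 216
scene 0.8 [319. 173. 333. 199.] [-0.003  0.026  0.033]
top c [ 461.7 -195.7] size [22.6 79.3] long dir deg 110.6 mean [ 460.4 -194.4] n 153
all c [ 475.2 -216.1] size [ 35.9 128. ] long dir deg 113.8 mean [ 455.7 -187. ] n 344
```

View pics/top_19.png

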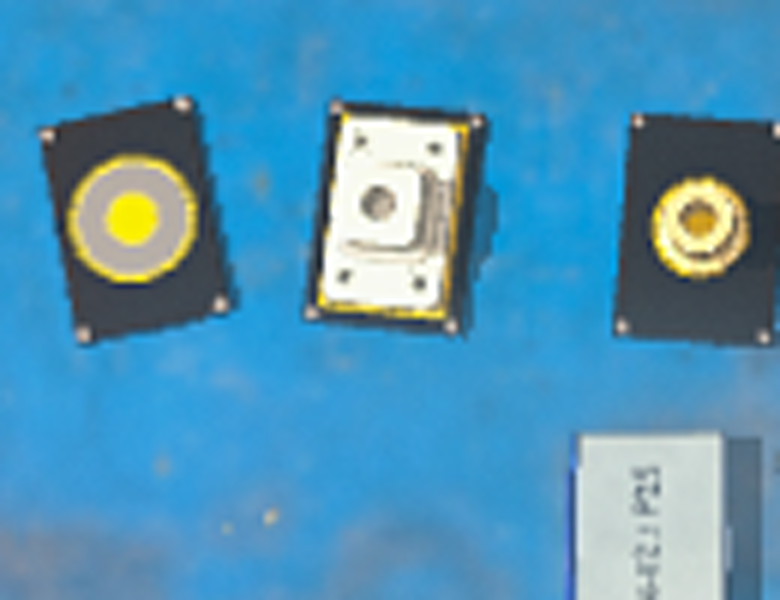

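```bash
python3 -m handwheel '[[0,0,0,-0.8,-0.6,-40,0.3],[0,0,0,0,0,-40,0.3],[0,0,0,0,0,-11,0.3],[0,0,0,0,0,-4,0.3],[0,0,0,0,0,0,0.3]]'; python3 st.py
```

```text
t: 20.9
ee_pos: [0.4625, -0.2012, -0.0245]
tool_rot: [0.572, 0.82, 0.0, 0.001]
force: [-0.2, -0.6, -0.0]
finger_gap: 0.0643
gripper_force: 0.0
[ 462.5 -201.2  -24.5] F [-0.2 -0.6 -0. ] closing deg 20.2
```

The crop shows the brass bush filling its ring at (700,227), centred. The bracket at (391,216) lies along its tile (pin centre (394,217)); the small offset is parallax. Both are good, so on to the jaw.

```bash
python3 -m handwheel '[[0,0,0,0,0,0,0.9],[0,0,0,0,0,0,0.9],[0,0,0,0,0,0,0.9],[0,0,0,0,0,0,0.9],[0,0,0,0,0,0,0.9],[0,0,0,0,0,0,0.9]]' 40; python3 st.py
```

```text
t: 21.65
ee_pos: [0.4621, -0.2008, -0.0253]
tool_rot: [0.572, 0.82, 0.0, 0.0]
force: [0.6, 0.5, 0.8]
finger_gap: 0.0219
gripper_force: 40.0
[ 462.1 -200.8  -25.3] F [0.6 0.5 0.8] closing deg 20.2
```

```bash
python3 -m handwheel '[[0,0,0,0,0,20,0.9],[0,0,0,0,0,45,0.9],[0,0,10,12,24,0,0.9],[0,0,10,12,24,0,0.9],[0,0,10,12,24,0,0.9],[0,0,10,12,24,0,0.9],[0,0,10,12,24,0,0.9],[0,0,10.2,13.6,22.4,0,0.9],[0,0,0,0,0,0,0.9],[0,0,0,0,0,0,0.9],[0,0,0,0,0,0,0.9]]'; python3 st.py
```

```text
t: 23.02
ee_pos: [0.5344, -0.0597, 0.0393]
tool_rot: [0.085, 0.996, -0.0, -0.0]
force: [0.4, 0.3, -3.6]
finger_gap: 0.0218
gripper_force: 40.0
[534.4 -59.7  39.3] F [ 0.4  0.3 -3.6] closing deg 80.2
```

```bash
python3 -m handwheel '[[0,0,0,1.2,1.2,-25,0.9],[0,0,0,0,0,-22,0.9],[0,0,0,0,0,-8,0.9],[0,0,0,0,0,-2,0.9],[0,0,0,0,0,0,0.9],[0,0,0,0,0,0,0.9]]'; python3 st.py
```

```text
t: 23.78
ee_pos: [0.5371, -0.0573, -0.0167]
tool_rot: [0.084, 0.996, 0.0, 0.001]
force: [1.2, -0.5, -3.7]
finger_gap: 0.0216
gripper_force: 40.0
[537.1 -57.3 -16.7] F [ 1.2 -0.5 -3.7] closing deg 80.4
```

```bash
python3 -m handwheel '[[0,0,0,-1.2,-1,-2,0.9],[0,0,0,0,0,-1,0.9],[0,0,0,0,0,-0.7,0.9],[0,0,0,0,0,0,0.9],[0,0,0,0,0,0,0.9]]'; python3 st.py
```

```text
t: 24.4
ee_pos: [0.5352, -0.0584, -0.0203]
tool_rot: [0.084, 0.996, -0.0, -0.0]
force: [-3.5, 0.2, 5.6]
finger_gap: 0.0217
gripper_force: 40.0
[535.2 -58.4 -20.3] F [-3.5  0.2  5.6] closing deg 80.4
```

```bash
python3 -m handwheel '[[0,0,0,0,0,0,0.5],[0,0,0,0,0,0,0.5],[0,0,0,0,0,0,0.5],[0,0,0,0,0,35,0.4],[0,0,0,0,0,50,0.3],[0,0,5,-40,-30,0,0.3],[0,0,4.6,-42,-40,0,0.3],[0,0,0,0,-50,0,0.3],[0,0,0,0,-50,0,0.3],[0,0,0,0,-50,0,0.3],[0,0,0,0,-10,0,0.3],[0,0,0,0,0,0,0.3]]'
python3 -m handwheel '[[0,0,0,0,0,0,0.3]]'; python3 st.py
python3 c.py jaw_c .033 225 155 325 255
```

```text
t: 25.9
ee_pos: [0.4531, -0.2881, 0.0636]
tool_rot: [0.001, 1.0, 0.0, -0.0]
force: [-0.1, 1.1, -0.2]
finger_gap: 0.0648
gripper_force: 0.0
t: 26.02
ee_pos: [0.4536, -0.2862, 0.0637]
tool_rot: [-0.001, 1.0, 0.001, -0.0]
force: [1.0, 0.9, 0.2]
finger_gap: 0.0647
gripper_force: 0.0
[ 453.6 -286.2   63.7] F [1.  0.9 0.2] closing deg 90.1
top 0.59 [282. 174. 290. 211.] [0.004 0.038 0.042]
top c [533.9 -58.1] size [22.  76.1] long dir deg 170.4 mean [533.4 -57.9] n 323
all c [537.8 -58.2] size [25.  84.8] long dir deg 171.8 mean [532.1 -57.3] n 358
23
scene 0.9 [253. 180. 275. 209.] [0.003 0.028 0.039]
top c [533.8 -56. ] size [24.2 77.6] long dir deg 169.6 mean [531.1 -54.2] n 199
all c [559.5 -73.4] size [ 50.5 143. ] long dir deg 144.7 mean [529.5 -51. ] n 500
```

```bash
python3 -m handwheel '[[0,0,0,0,-1.5,-40,0.3],[0,0,0,0,0,-34,0.3],[0,0,0,0,0,-11,0.3],[0,0,0,0,0,-4,0.3],[0,0,0,0,0,0,0.3]]'; python3 st.py
```

```text
t: 26.85
ee_pos: [0.454, -0.29, -0.0243]
tool_rot: [-0.0, 1.0, -0.0, 0.001]
force: [0.3, -0.4, 0.2]
finger_gap: 0.0643
gripper_force: 0.0
[ 454.  -290.   -24.3] F [ 0.3 -0.4  0.2] closing deg 90.0
```

```bash
python3 -m handwheel '[[0,0,0,0,0,0,0.85],[0,0,0,0,0,0,0.85],[0,0,0,0,0,0,0.85],[0,0,0,0,0,0,0.85],[0,0,0,0,0,0,0.85]]' 25; python3 st.py
```

```text
t: 27.48
ee_pos: [0.4535, -0.2899, -0.0248]
tool_rot: [0.0, 1.0, -0.0, 0.0]
force: [-0.9, 0.5, 3.8]
finger_gap: 0.0329
gripper_force: 23.2
[ 453.5 -289.9  -24.8] F [-0.9  0.5  3.8] closing deg 90.0
```

View pics/top_23.png

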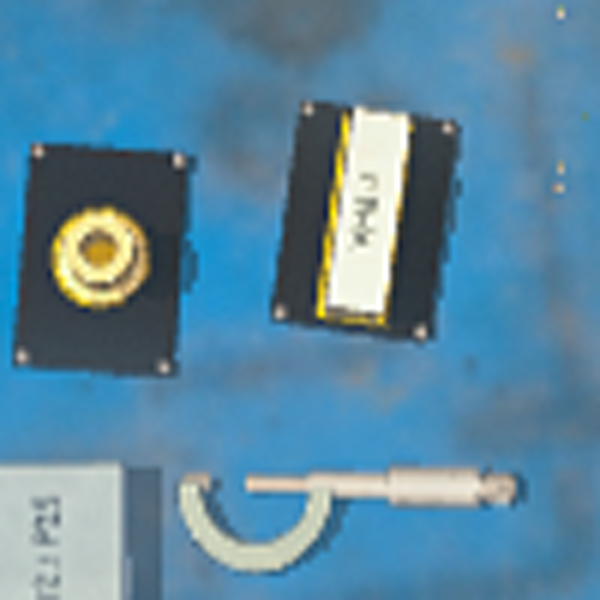

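The crop shows the jaw along its outline at (368,210); its slight up-right shift is the parallax of its 34 mm height. The brass bush is centred at (101,258), and the box and micrometer haven't moved. The white bush is gripped.

```bash
python3 -m handwheel '[[0,0,0,0,0,25,0.85],[0,0,0,0,0,50,0.85],[0,0,0,0,30,0,0.85],[0,0,0,0,50,0,0.85],[0,0,0,0,50,0,0.85],[0,0,0,0,50,0,0.85],[0,0,0,0,50,0,0.85],[0,0,0,0,50,0,0.85],[0,0,0,0,50,0,0.85],[0,0,0,0,50,0,0.85],[0,0,0,0,50,0,0.85],[0,0,0,0,50,0,0.85]]'
python3 -m handwheel '[[0,0,0,25,45,0,0.85],[0,0,0,27,32,0,0.85],[0,0,0,25.5,0,0,0.85],[0,0,0,0,0,0,0.85],[0,0,0,0,0,0,0.85],[0,0,0,0,0,0,0.85]]'; python3 st.py
```

```text
t: 28.98
ee_pos: [0.4531, 0.1918, 0.0498]
tool_rot: [0.0, 1.0, -0.0, 0.0]
force: [0.6, -0.1, -0.7]
finger_gap: 0.0334
gripper_force: 23.2
t: 29.72
ee_pos: [0.5297, 0.2669, 0.0498]
tool_rot: [0.0, 1.0, -0.0, -0.0]
force: [0.6, 0.6, -0.6]
finger_gap: 0.0333
gripper_force: 23.2
[529.7 266.9  49.8] F [ 0.6  0.6 -0.6] closing deg 90.0
```

```bash
python3 -m handwheel '[[0,0,0,0.7,0,-30,0.85],[0,0,0,0,0,-28,0.85],[0,0,0,0,0,-7,0.85],[0,0,0,0,0,-2,0.85],[0,0,0,0,0,0,0.85],[0,0,0,0,0,0,0.85]]'; python3 st.py
```

```text
t: 30.48
ee_pos: [0.5322, 0.2676, -0.0161]
tool_rot: [0.0, 1.0, 0.0, 0.001]
force: [1.2, -0.5, -0.9]
finger_gap: 0.0336
gripper_force: 23.2
[532.2 267.6 -16.1] F [ 1.2 -0.5 -0.9] closing deg 90.0
```

```bash
python3 -m handwheel '[[0,0,0,-1,-0.5,-2,0.85],[0,0,0,0,0,-1,0.85],[0,0,0,0,0,-0.7,0.85],[0,0,0,0,0,0,0.85],[0,0,0,0,0,0,0.85]]'; python3 st.py
```

```text
t: 31.1
ee_pos: [0.5304, 0.2667, -0.0198]
tool_rot: [0.0, 1.0, -0.0, -0.0]
force: [-3.3, -1.5, 8.2]
finger_gap: 0.0331
gripper_force: 23.3
[530.4 266.7 -19.8] F [-3.3 -1.5  8.2] closing deg 90.0
```

```bash
python3 -m handwheel '[[0,0,0,0,0,0,0.4],[0,0,0,0,0,0,0.4],[0,0,0,0,0,0,0.4],[0,0,0,0,0,40,0.4],[0,0,0,0,0,60,0.3],[0,0,0,-40,-30,20,0.3],[0,0,0,-30,-50,0,0.3],[0,0,0,0,-50,0,0.3],[0,0,0,0,-50,0,0.3],[0,0,0,0,-50,0,0.3],[0,0,0,0,-50,0,0.3],[0,0,0,0,-50,0,0.3]]'
python3 -m handwheel '[[0,0,0,0,-50,0,0.3],[0,0,0,0,-50,0,0.3],[0,0,0,0,-50,0,0.3],[0,0,0,0,-50,0,0.3],[0,0,0,0,-50,0,0.3],[0,0,0,0,0,0,0.3]]'; python3 st.py
python3 c.py white_bush_c .03 125 155 255 255; python3 c.py brass_bush_c .035;python3 c.py bracket_c .035;python3 c.py jaw_c .033; python3 c.py blue_box_c .018; python3 c.py mic_c .006
```

```text
t: 32.6
ee_pos: [0.4604, -0.0648, 0.0993]
tool_rot: [-0.0, 1.0, 0.0, 0.0]
force: [0.5, 0.4, 0.6]
finger_gap: 0.0642
gripper_force: 0.0
t: 33.35
ee_pos: [0.4593, -0.3178, 0.0991]
tool_rot: [0.003, 1.0, -0.001, -0.0]
force: [-0.2, 0.6, -0.3]
finger_gap: 0.0645
gripper_force: 0.0
[ 459.3 -317.8   99.1] F [-0.2  0.6 -0.3] closing deg 89.6
top 0.57 [135. 187. 153. 206.] [0.004 0.021 0.037]
top c [529.7 266.1] size [32.  32.4] long dir deg 178.8 mean [530.1 266.4] n 119
all c [528.2 264.9] size [37.5 43.9] long dir deg 137.8 mean [528.2 263.8] n 293
25
scene 0.62 [134. 255. 158. 281.] [0.003 0.021 0.034]
top c [529.5 268.4] size [32.5 33.6] long dir deg 104.3 mean [528.7 268.9] n 158
all c [544.6 258.2] size [46.6 80.6] long dir deg 141.1 mean [524.7 270.9] n 539
top 0.66 [233. 190. 250. 205.] [0.006 0.036 0.043]
top c [520.9  43.8] size [22.8 24.8] long dir deg 178.5 mean [520.9  43.7] n 77
all c [518.9  44.2] size [28.8 30.4] long dir deg 90.6 mean [518.5  44.2] n 148
scene 0.37 [166. 244. 215. 264.] [-0.002  0.003  0.005]
all c [527.5 166.9] size [62.6 87.5] long dir deg 172.9 mean [508
[... 1735 characters left out ...]
87.9] long dir deg 178.8 mean [396.1  69.8] n 872
all c [397.5  69.1] size [61.4 88.9] long dir deg 178.0 mean [392.7  74.9] n 1229
top 0.56 [256. 234. 311. 251.] [0.002 0.011 0.017]
top c [418.6 -48.4] size [ 37.2 126.1] long dir deg 90.3 mean [424.5 -44.3] n 360
all c [418.6 -48.2] size [ 37.4 126.4] long dir deg 90.2 mean [424.7 -42.8] n 376
scene 0.82 [276. 207. 314. 235.] [0.003 0.009 0.015]
top c [418.9 -44.8] size [ 36.8 124.7] long dir deg 93.4 mean [421.9 -39.1] n 263
all c [418.8 -44. ] size [ 36.8 126.5] long dir deg 93.4 mean [421.2 -35.8] n 320
scene 0.34 [216. 214. 261. 239.] [-0.002  0.003  0.005]
all c [521.6  44.6] size [69.2 89.2] long dir deg 175.6 mean [512.3  54.6] n 539
```

View pics/top_25.png

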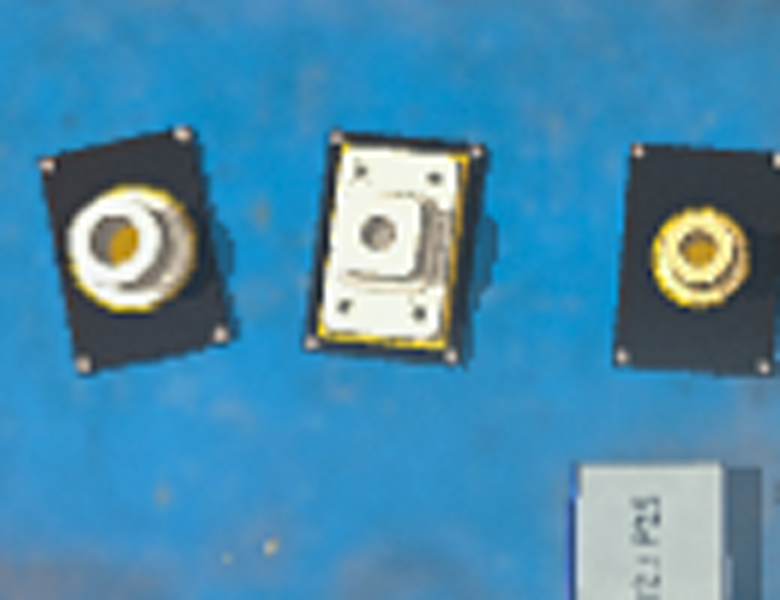

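Run:
```python
from h import *
p=vision.read_camera('top')
# tile pins (6x crop, origin 225,155): brass and jaw
for n,P in (('brass',[(37,151),(178,160),(21,358),(163,367)]),('jaw',[(308,108),(449,128),(279,313),(421,332)])):
    print(n,np.round(1000*np.mean([world(p,225+(a+.5)/6-.5,155+(b+.5)/6-.5,.005) for a,b in P],0),1))
for n,P in (('white',[(47,134),(182,103),(84,335),(221,304)]),('bracket',[(336,107),(478,122),(312,313),(452,327)])):
    o=(125,155) if n=='white' else (125,160)
    if n=='white': o=(125,160)
    print(n,np.round(1000*np.mean([world(p,o[0]+(a+.5)/6-.5,o[1]+(b+.5)/6-.5,.005) for a,b in P],0),1))
```

```text
brass [522.4  45.    5. ]
jaw [535.3 -58.4   5. ]
white [531.3 267.    5. ]
bracket [529.7 164.2   5. ]
```

The crop shows the white bush at (130,247), the bracket at (391,246) and the brass bush at (700,257), all sitting inside their outlines. Against the tile pins every part is centred within about 1.5 mm, and the box and micrometer are where they were. Handing in.

```bash
python3 -c "
from rig import order
print(order.sign_off())"
```

```text
the job is handed in; nothing more can be done
None
```

All four parts are upright on their own tiles, each centred within about 1.5 mm and with the bracket and soft jaw along their outlines; the blue box and micrometer were not moved, and the job was handed in at about 34 s of the 120 s allowed.

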